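# Widen the blue book rack by one hole

### The job

The two little extending book racks on the desk each lock with a brass spring pin that sticks out through a slot in the painted sleeve. Widen the rack with the blue sleeve by one hole: press its pin in flush with the sleeve, pull the sleeve outwards until the pin springs out through the next slot, and let go. Leave the yellow rack as it is.

Things in the scene. Friction and masses are not known exactly. Their poses are not given: they have to be found in the camera images.
- blue_pin_seat (a point): Where the pin's axis meets the blue sleeve's face, 45 mm above the desk, fixed to the rack's still part. z up; y along the tube, the way the sleeve slides to widen the rack; x level, into the sleeve, the way the pin is pressed. Sleeve: a level tube 36 mm across (x 0 to 36), 32 mm high, y -62 to +115 mm, free air beneath. Steel end plates 90 mm high, 100 wide, at y -115 and +118 (moving) mm.
- blue_sleeve (a joint): How far the blue sleeve has slid outwards, m: 0 = pin central in the middle of its 3 slots (start, give or take 3 mm), +0.040 = in the next slot for a wider rack, -0.040 = narrower; stops at +/-0.044. Slots are 18 mm long: 4 mm play either way while locked. Sliding takes 2 N, 10 N to push the flush pin under its wall, which then holds the pin in till the next slot.
- blue_pin (a joint): How far the brass pin (10 mm thick, round end) is pressed in, m: 0 = out, standing 6 mm proud of the sleeve's -x face; 0.006 = flush; 0.008 = under the 2 mm wall. Takes 2 N at first, 4 N flush; springs out by itself at a slot. Jaws closing across the tube from above (42 mm over the pin, then 36), centred on it, press it flush and hold the sleeve at once; the pin stays as they slide the sleeve.
- yellow_sleeve (a joint): The same slide of the like rack with the yellow sleeve, m: 0 (give or take 3 mm) = pin in its middle slot; to stay locked there. The two racks stand side by side on the desk, left and right of each other, in either order, some 0.4 m apart; both are held down to the desk.

How it is judged (in metres and radians):
On the way:
1. the blue rack's pin is pressed well in towards flush (over 3 mm) while the sleeve is still at its first slot (value of joint blue_pin above 0.003 m and value of joint blue_sleeve between -0.012 and 0.012 m), for 0.03 s.
At the end, for the whole second after the job is handed in: The blue sleeve is one slot wider than at the start (slide 0.034 to 0.046 m) and at rest, its pin has sprung out through that slot (pressed in less than 2.5 mm), and the yellow sleeve is still locked at its middle slot (within 7 mm) (value of joint blue_sleeve between 0.034 and 0.046 m and value of joint blue_pin below 0.0025 m and velocity of joint blue_sleeve between -0.005 and 0.005 m/s and value of joint yellow_sleeve between -0.007 and 0.007 m); the robot touches nothing.
It fails at once if the yellow rack is let out of its slot (value of joint yellow_sleeve above 0.012 m or value of joint yellow_sleeve below -0.012 m).
It also fails if it takes over 32 s, if anything falls off the work surface, if the arm or the gripper's body presses on something with over 40 N, if the wrist force passes 120 N, or if a joint passes its speed limit or range.

### The arm

A 6-joint arm with a two-finger parallel gripper is mounted at the origin on a cart in front of the work surface, level with it; the furniture and walls round the work are solid. World frame = base frame: x ahead of the robot, y to its left, z up, the work surface at z = 0. Lengths are in mm, angles in rad, forces in N, time in s.
With the tool pointing down it reaches from about 225 to 875 mm from the base axis. Payload 3.4 kg.
Tool frame: the origin (TCP) lies on the centre line of the jaws, within the pads' length; the fingertips stand 11 mm ahead of it and the grasp point (between the pads) lies 8 mm behind it; z points along the fingers, y is the line along which they close (so a half turn about z gives the same grasp; the last joint's range is limited). The gripper opens to 85 mm and grips with 20 to 120 N. Pads are 22 mm wide; open, the fingers measure 114 mm over their backs; the gripper's body (76 mm by 85 mm) begins 54 mm behind the grasp point. The pads swing forward as they close: fully open they stand 13 mm farther back than shut.
Start: joints at [-1.251, 0.276, 1.505, -0, 1.361, -0.121], TCP at [245.335, -520.07, 242.328] pointing down, gripper open.
Joint ranges: [-2.89, 2.89], [-0.75, 2.08], [0.22, 2.7], [-1.18, 4.32], [0.11, 2.71], [-2.7, 2.7]. Speed limits (rad/s): [2.57, 2.57, 3.14, 3.14, 3.14, 3.14].

### API

Orientations are given as a unit quaternion [w, x, y, z].
In Python, from station import * gives the robot as it stands.
- The arm moves only by the shell command python3 -m crank 'ROWS'. ROWS is JSON, a list that holds one entry, the list of rows, each a list of 5 numbers: the shift along the tool's x, y, z in m, then the turn about the tool's z in rad, then the opening, from 0 (shut) to 1 (fully open). A call has 1 to 5 rows; each row shifts and turns the commanded pose from where the row before left it, along the tool's axes as they then stand; what a row does not reach is not made up. A row lasts 1/10 s, in which the tool goes at most 50 mm and 8.59 degrees, less where a joint would pass 70% of its speed; a pose out of reach is approached as far as the arm can. A call with a gripper value outside its range is refused whole. The fingers move at their own pace and stop on an object; the grip force is fixed at half the most. Time passes only in rows, so rows that do not move let the fingers close. It gives the time, the measured TCP pose, the force, the opening and the grip force at its end, in the units of the state.
- sense(): the state, without advancing time (a new reading comes with each control period).
- get_image(name): name is "scene" or "top" or "wrist"; returns the picture (400x640x3 uint8, red, green, blue); there is no depth.
- get_calibration(name): a dict with "fovy" (degrees; the focal length in pixels is half the picture's height over the tangent of half this angle, whatever the lens; pixels are square), "cx", "cy" (the principal point, pixels), "rvec" (rotation vector, rad) and "tvec" (3), from world to camera coordinates, as OpenCV has them. Camera axes: x right, y down, z forward; pixel columns grow to the right and rows downward; lengths in mm; the calibration is good to about 2 mm. A picture is of the moment at which its call begins: read the wrist's pose just before it. get_calibration takes no time and is no camera call; for the wrist camera it gives the pose at the moment of the call.
- finish_job(): hands the job in; it is judged then, once.
The state is a dict: "t": time; "joint_pos": joint angles; "dq": joint speeds; "joint_torque": joint torques, N m; "tcp_pos": TCP position; "tcp_rot": TCP orientation; "force": force on the tool from outside, world axes, zero at the start; "wrist_torque": the same for the moment, N m; "width": opening from 0.0 (shut) to 1.0 (fully open); "grip_force": force on a finger pad.
Only numpy, scipy, OpenCV 4.12 (cv2) and the standard library are available. Lean on these libraries where they do the work, as an engineer would, in place of code of your own. Each camera call takes 0.05 s, during which the arm holds its last target. There are 200 camera calls.

## Working session

There is one attempt and no reset: what is moved stays moved. The work goes in short steps, Python scripts to look and compute and a shell command to move; the robot and the scene stay as the last step left them, time stands still between calls to the robot, and variables do not carry over. Pictures are saved under pics/ and viewed, at most 10 in all, crops included, and the job is handed in when it is done.

```bash
mkdir -p pics; cat > h.py <<'E'
from station import *
import numpy as np, cv2
def snap(n,f):
    c=get_calibration(n); im=get_image(n); cv2.imwrite('pics/'+f,cv2.cvtColor(im,cv2.COLOR_RGB2BGR)); return im,c
def ray(c,u,v):
    f=200/np.tan(np.radians(c['fovy'])/2); R=cv2.Rodrigues(np.array(c['rvec'],float))[0]; t=np.array(c['tvec'],float).ravel()
    d=R.T@np.array([(u-c['cx'])/f,(v-c['cy'])/f,1]); return -R.T@t,d
def onz(c,u,v,z):
    o,d=ray(c,u,v); return o+d*(z-o[2])/d[2]
E
python3 - <<'E'
from h import *
for n in('top','scene'):
    im,c=snap(n,n+'1.png'); print(n,c)
    hsv=cv2.cvtColor(im,cv2.COLOR_RGB2HSV)
    for nm,lo,hi in(('blue',(95,90,40),(125,255,255)),('yel',(22,120,80),(35,255,255))):
        m=cv2.inRange(hsv,lo,hi)
        for k in cv2.findContours(m,0,2)[0]:
            if cv2.contourArea(k)>150: print(nm,cv2.contourArea(k),cv2.minAreaRect(k))
s=sense();print(s)
E
```

```text
top {'fovy': 48.95533927098156, 'cx': 316.42397959640977, 'cy': 202.881019434141, 'rvec': array([ 2.19062224, -2.13389758,  0.11290427]), 'tvec': array([-124.51229172,  483.54252416,  874.28214383])}
blue 1520.0 ((415.685791015625, 213.36524963378906), (86.62255096435547, 19.263877868652344), 10.68491268157959)
scene {'fovy': 55.75745538353446, 'cx': 313.9320730330832, 'cy': 197.98853965665384, 'rvec': array([ 1.88593077, -0.79070234,  0.49092377]), 'tvec': array([-424.67543869,  178.13847996,  628.00790193])}
blue 1779.0 ((380.6029357910156, 241.1617431640625), (83.86280822753906, 26.067785263061523), 30.963754653930664)
{'t': 0.1, 'joint_pos': array([-1.25098132e+00,  2.76494723e-01,  1.50598646e+00,  5.69487930e-06,
        1.36068514e+00, -1.20991358e-01]), 'dq': array([ 0.00055036, -0.00209789, -0.0070651 ,  0.00167887,  0.00086469,
        0.00099168]), 'joint_torque': array([ 1.92859145e-03, -4.17698193e+01, -2.46405691e+01, -3.83016686e-05,
        5.79425294e-03, -3.32726145e-06]), 'tcp_pos': array([ 245.19645398, -519.61245838,  241.55530519]), 'tcp_rot': array([-7.83228237e-04,  9.75809212e-01,  2.18622419e-01, -7.53214960e-05]), 'force': array([ 0.61215149, -0.26869002,  0.10660202]), 'wrist_torque': array([ 0.02432465,  0.03109585, -0.0122549 ]), 'grip_force': 0.0, 'width': 1.0018848814925543}
```

View pics/top1.png

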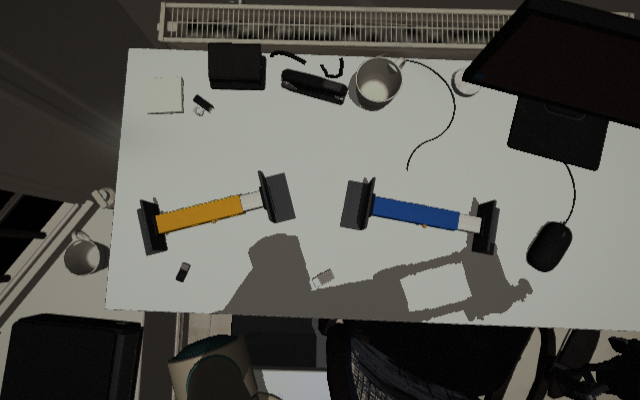

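View pics/scene1.png

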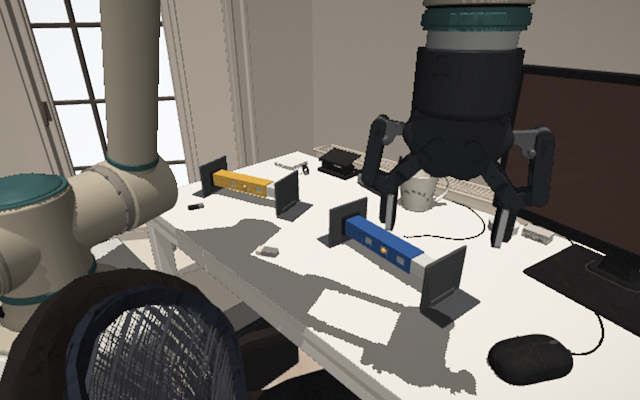

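The top view shows the blue rack on the right: sleeve centre (416,213), pin near (424,226) on the near side, moving plate at its left end (370,204). The scene view shows the blue pin at about (383,250). The yellow rack is on the left.

```bash
cat > m.py <<'E'
from h import *
c=get_calibration('top'); im=cv2.cvtColor(cv2.imread('pics/top1.png'),cv2.COLOR_BGR2HSV)
m=cv2.inRange(im,(95,90,40),(125,255,255)); k=max(cv2.findContours(m,0,2)[0],key=cv2.contourArea)
b=cv2.boxPoints(cv2.minAreaRect(k)); P=np.array([onz(c,*p,61) for p in b]); print(b.round(),P.round(1))
print([np.linalg.norm(P[i]-P[(i+1)%4]).round(1) for i in range(4)])
def brass(f,u0,u1,v0,v1):
    h=cv2.cvtColor(cv2.imread('pics/'+f),cv2.COLOR_BGR2HSV)[v0:v1,u0:u1]
    m=cv2.inRange(h,(8,90,70),(32,255,255)); y,x=np.nonzero(m); return x.mean()+u0,y.mean()+v0,len(x)
a=brass('top1.png',400,450,215,240); s=brass('scene1.png',365,400,235,265); print(a,s)
o1,d1=ray(c,*a[:2]);o2,d2=ray(get_calibration('scene'),*s[:2])
A=np.stack([d1,-d2],1);t=np.linalg.lstsq(A,o2-o1,rcond=None)[0]
print(o1+d1*t[0],o2+d2*t[1],'top@45',onz(c,*a[:2],45))
s=sense();from scipy.spatial.transform import Rotation as R
w,x,y,z=s['tcp_rot'];M=R.from_quat([x,y,z,w]).as_matrix();print(M.round(3))
E
python3 m.py
```

```text
[[371. 215.]
 [375. 196.]
 [460. 212.]
 [456. 231.]] [[ 462.1 -220.5   61. ]
 [ 499.7 -227.    61. ]
 [ 472.3 -394.4   61. ]
 [ 434.9 -387.1   61. ]]
[np.float64(38.2), np.float64(169.6), np.float64(38.0), np.float64(168.8)]
(np.float64(424.1666666666667), np.float64(225.58333333333334), 12) (np.float64(383.32), np.float64(250.0), 25)
[ 444.46434639 -327.19408183   47.86368993] [ 447.64291087 -330.84423521   48.94310085] top@45 [ 444.64903345 -327.88009642   45.        ]
[[ 0.904  0.427 -0.   ]
 [ 0.427 -0.904  0.001]
 [ 0.    -0.002 -1.   ]]
```

```bash
python3 -m crank '[[[0.045,-0.0127,0,0,1],[0.045,-0.0127,0,0,1],[0.045,-0.0127,0,0,1],[0.045,-0.0127,0,0,1],[0.045,-0.0127,0,0,1]]]'
python3 -m crank '[[[0.045,-0.0127,0,0,1],[0,0,0.005,-0.148,1],[0,0,0.005,-0.148,1],[0,0,0.005,-0.148,1],[0,0,0.005,-0.148,1]]]'
python3 -m crank '[[[0,0,0.015,-0.148,1],[0,0,0.015,-0.148,1],[0,0,0.015,-0.079,1],[0,0,0.015,0,1],[0,0,0,0,1]]]'
cat > w.py <<'E'
from h import *
import sys
from scipy.spatial.transform import Rotation as R
s=sense(); w,x,y,z=s['tcp_rot'];M=R.from_quat([x,y,z,w]).as_matrix()
print(s['t'],s['tcp_pos'].round(1),M.round(3).tolist(),s['joint_pos'].round(2),s['force'].round(1))
im,c=snap('wrist',sys.argv[1]); print(c)
h=cv2.cvtColor(im,cv2.COLOR_RGB2HSV)
k=max(cv2.findContours(cv2.inRange(h,(95,90,40),(125,255,255)),0,2)[0],key=cv2.contourArea)
b=cv2.boxPoints(cv2.minAreaRect(k));P=np.array([onz(c,*p,61) for p in b]);print(b.round(),P.round(1))
E
python3 w.py w1.png
```

```text
t: 0.6
tcp_pos: [422.7, -365.1, 242.0]
tcp_rot: [-0.0, 0.976, 0.218, -0.0]
force: [0.6, -0.2, 0.3]
width: 1.005
grip_force: 0.0
t: 1.1
tcp_pos: [457.0, -335.4, 221.6]
tcp_rot: [-0.0, 0.868, 0.497, -0.0]
force: [-0.7, 0.2, -0.4]
width: 0.999
grip_force: 0.0
t: 1.6
tcp_pos: [455.6, -334.6, 159.8]
tcp_rot: [-0.003, 0.762, 0.647, -0.0]
force: [0.1, 0.7, 0.4]
width: 0.996
grip_force: 0.0
1.6 [ 455.6 -334.6  159.8] [[0.162, 0.987, -0.004], [0.987, -0.162, 0.004], [0.003, -0.005, -1.0]] [-0.76  0.32  1.65 -0.    1.17 -0.59] [0.1 0.7 0.4]
{'fovy': 66.28999547317584, 'cx': 318.67599415557163, 'cy': 199.60747211125602, 'rvec': array([-2.82785498,  0.22912084,  0.04241016]), 'tvec': array([-503.88725163, -259.54341745,  226.90256847])}
[[307.  47.]
 [360.  47.]
 [360. 267.]
 [307. 267.]] [[ 466.6 -221.1   61. ]
 [ 502.3 -227.    61. ]
 [ 481.7 -395.2   61. ]
 [ 437.3 -388.    61. ]]
```

View pics/w1.png

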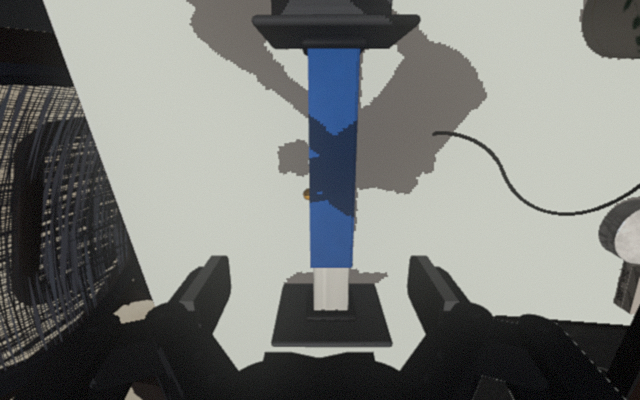

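The wrist view shows the sleeve running straight up the picture, columns about 309–357, with the pin at (307,195) on its left edge. The open fingers are on either side, lower down.

```bash
python3 - <<'E'
from h import *
c=get_calibration('wrist'); im=cv2.imread('pics/w1.png'); h=cv2.cvtColor(im,cv2.COLOR_BGR2HSV)
m=cv2.inRange(h,(95,90,30),(130,255,255))
print('cam',ray(c,320,200)[0].round(1))
ex=np.array([.987,-.1615]);ey=np.array([.1615,.987])
for v in(60,110,150,195,230,260):
    x=np.nonzero(m[v])[0];x=x[(x>290)&(x<380)]
    L,Rr=onz(c,x.min()-.5,v,61),onz(c,x.max()+.5,v,61); mid=(L+Rr)[:2]/2
    print(v,x.min(),x.max(),np.linalg.norm(L-Rr).round(1),mid.round(1),'perp',(mid@ex).round(1),'along',(mid@ey).round(1))
for z in(45,):
    b=cv2.inRange(h,(8,80,50),(32,255,255))[185:205,295:315];y,x=np.nonzero(b);p=onz(c,x.mean()+295,y.mean()+185,z);print(x.mean()+295,y.mean()+185,p,p[:2]@ex,p[:2]@ey)
for n,v in(('far end',47),('near end',267)): p=onz(c,333,v,61);print(n,p[:2]@ey)
t=sense()['tcp_pos'][:2];print('tcp',t@ex,t@ey)
E
```

```text
cam [ 470.1 -259.1  293.2]
60 308 359 36.1 [ 484.2 -232.8] perp 515.5 along -151.6
110 308 357 36.4 [ 478.6 -265.7] perp 515.3 along -184.9
150 309 355 35.5 [ 473.9 -294.3] perp 515.3 along -214.0
195 310 353 34.8 [ 468.2 -329.4] perp 515.3 along -249.5
230 310 353 36.1 [ 463.7 -359.1] perp 515.7 along -279.5
260 311 351 34.8 [ 459.2 -386.3] perp 515.6 along -307.1
306.4651162790698 194.48837209302326 [ 447.26423768 -330.42324674   45.        ] 494.8131569378406 -253.89457014710524
far end -143.40624732742495
near end -313.7851919595767
tcp 504.5445742570905 -257.2555893941075
```

```bash
python3 -m crank '[[[0.0035,0.0105,0.03,0,1],[0,0,0.04,0,1],[0,0,0.035,0,1],[0,0,0.02,0,0.6],[0,0,0,0,0.6]]]'
python3 -m crank '[[[0,0,0,0,0.55],[0,0,0,0,0.55],[0,0,0,0,0.55]]]'
python3 w.py w2.png
```

```text
t: 2.15
tcp_pos: [466.6, -333.0, 35.2]
tcp_rot: [-0.003, 0.762, 0.647, -0.0]
force: [-0.1, 0.8, -0.0]
width: 0.692
grip_force: 0.0
t: 2.45
tcp_pos: [467.8, -334.3, 38.5]
tcp_rot: [0.0, 0.762, 0.647, -0.0]
force: [-2.1, 1.5, -1.7]
width: 0.551
grip_force: 1.3
2.45 [ 467.8 -334.3   38.5] [[0.162, 0.987, 0.0], [0.987, -0.162, -0.001], [-0.001, 0.0, -1.0]] [-0.74  0.46  1.78 -0.    0.9  -0.58] [-2.1  1.5 -1.7]
{'fovy': 66.28999547317584, 'cx': 318.67599415557163, 'cy': 199.60747211125602, 'rvec': array([-2.82373073,  0.22952645,  0.03564489]), 'tvec': array([-516.59562778, -220.04453543,  108.415857  ])}
[[252.   0.]
 [372.   0.]
 [372. 358.]
 [252. 358.]] [[ 465.7 -224.7   61. ]
 [ 502.5 -230.7   61. ]
 [ 487.2 -369.7   61. ]
 [ 434.1 -361.    61. ]]
```

View pics/w2.png

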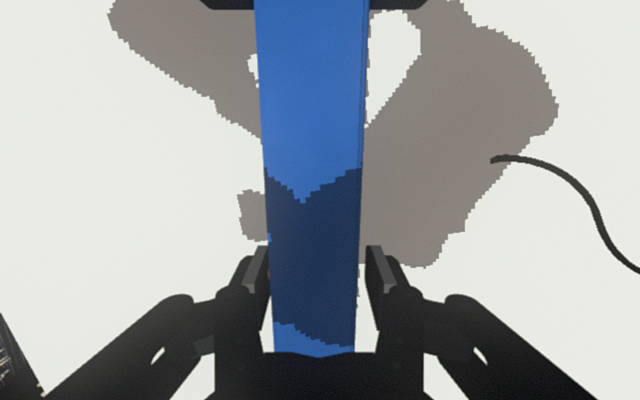

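The left pad touches the pin, because the gripper sits about 1.5 mm towards +x; the right gap is larger (360→372). I'll shift by -1.5 mm and close.

```bash
python3 -m crank '[[[0,-0.0015,0,0,0.5],[0,0,0,0,0.48],[0,0,0,0,0.46],[0,0,0,0,0.45]]]'
python3 -m crank '[[[0,0,0,0,0.42],[0,0,0,0,0.4],[0,0,0,0,0.38],[0,0,0,0,0.38]]]'

```

```text
t: 2.9
tcp_pos: [466.5, -334.2, 37.7]
tcp_rot: [0.0, 0.762, 0.647, -0.0]
force: [-3.2, 0.1, 2.8]
width: 0.452
grip_force: 1.6
t: 3.3
tcp_pos: [465.7, -334.0, 37.7]
tcp_rot: [-0.0, 0.762, 0.647, -0.001]
force: [-4.9, 1.2, 5.0]
width: 0.416
grip_force: 59.1
```

```bash
python3 -m crank '[[[0.004,0,0,0,0.36],[0.004,0,0,0,0.36],[0.004,0,0,0,0.36],[0.004,0,0,0,0.36],[0.004,0,0,0,0.36]]]'
python3 -m crank '[[[0.004,0,0,0,0.36],[0.004,0,0,0,0.36],[0.004,0,0,0,0.36],[0.004,0,0,0,0.36],[0.004,0,0,0,0.36]]]'
python3 -m crank '[[[0,0,0,0,0.36],[0,0,0,0,0.36]]]'
python3 - <<'E'
from h import *
im,c=snap('scene','s2.png'); cv2.imwrite('pics/s2c.png',cv2.resize(cv2.cvtColor(im,cv2.COLOR_RGB2BGR)[170:320,290:490],None,fx=4,fy=4,interpolation=cv2.INTER_NEAREST))
E
```

```text
t: 3.8
tcp_pos: [468.8, -315.8, 37.7]
tcp_rot: [0.0, 0.762, 0.647, -0.001]
force: [-6.8, -4.0, 4.3]
width: 0.411
grip_force: 59.9
t: 4.3
tcp_pos: [472.1, -294.9, 37.7]
tcp_rot: [-0.0, 0.762, 0.647, -0.001]
force: [-6.3, 0.3, 5.6]
width: 0.407
grip_force: 60.0
t: 4.5
tcp_pos: [472.3, -294.1, 37.7]
tcp_rot: [-0.001, 0.762, 0.647, -0.0]
force: [-5.6, 2.1, 6.1]
width: 0.411
grip_force: 60.2
```

View pics/s2c.png

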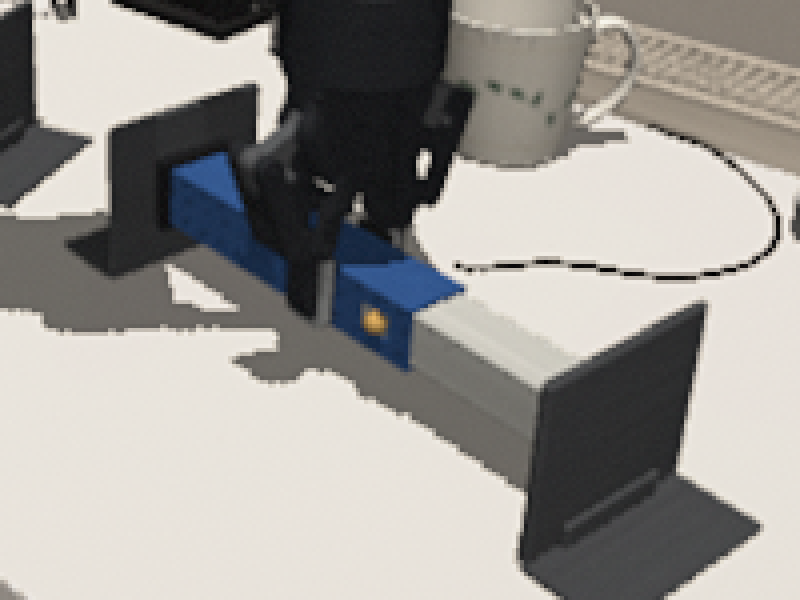

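The crop shows the sleeve moved outwards and the pin standing out at (373,321), clear of the pads, in the slot nearest the sleeve's still end. Next I release and check.

```bash
python3 -m crank '[[[0,0,0,0,0.7],[0,0,0,0,0.8],[0,0,0,0,0.8],[0,0,-0.02,0,0.8],[0,0,-0.04,0,0.8]]]'
python3 -m crank '[[[0,0,-0.04,0,0.8],[0,0,-0.04,0,0.8],[0,0,0,0,0.8],[0,0,0,0,0.8]]]'
python3 - <<'E'
from h import *
im,c=snap('scene','s3.png'); b=cv2.cvtColor(im,cv2.COLOR_RGB2BGR);f=lambda a:cv2.resize(a,(780,290),interpolation=cv2.INTER_NEAREST)
cv2.imwrite('pics/s3c.png',np.vstack([f(b[200:270,320:450]),f(cv2.cvtColor(snap('wrist','w3.png')[0],cv2.COLOR_RGB2BGR)[150:290,220:420])]))
E
```

```text
t: 5.05
tcp_pos: [471.5, -293.2, 95.1]
tcp_rot: [-0.003, 0.762, 0.647, -0.0]
force: [-0.2, -0.7, -0.1]
width: 0.799
grip_force: 0.0
t: 5.45
tcp_pos: [473.7, -294.9, 178.3]
tcp_rot: [0.002, 0.762, 0.647, 0.0]
force: [0.1, 0.2, -0.9]
width: 0.801
grip_force: 0.0
```

View pics/s3c.png

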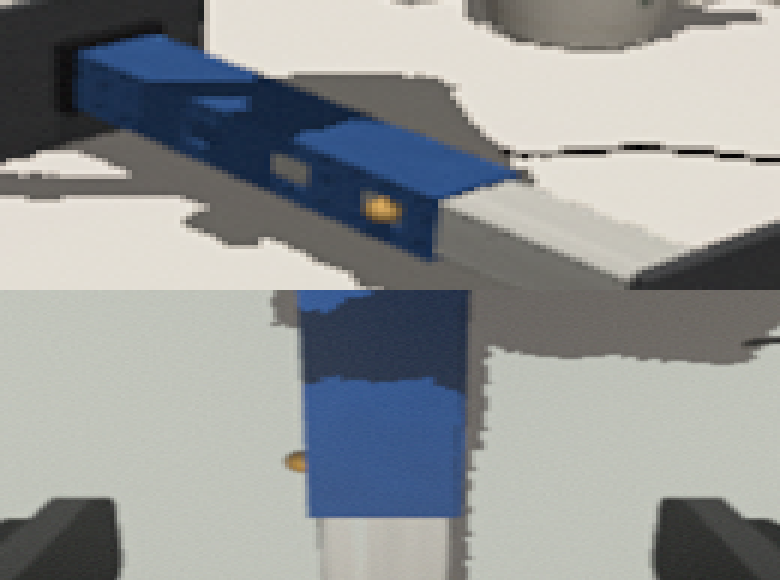

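The pin stands proud in the last slot, at (383,208) in the scene crop and (297,462) in the wrist crop. The gripper is clear, so I'm handing in.

```bash
python3 -c "from station import *; print(finish_job())"
```

```text
the job is handed in; nothing more can be done
None
```

The job is handed in: the blue rack is one hole wider, and the last pictures show its pin sprung out in the next slot with the gripper clear. The arm never went near the yellow rack; no verdict was returned.

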